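Lock the modelling turntable

ROBOT

A 6-joint arm with a two-finger parallel gripper is mounted at the origin on the work surface; the furniture and walls round the work are solid. World frame = base frame: x ahead of the robot, y to its left, z up, the work surface at z = 0. Lengths are in m, angles in degrees, forces in N, time in s.
With the tool pointing down it reaches from about 0.4 to 0.825 m from the base axis. Payload 7 kg.
Tool frame: the origin (TCP) lies at the very end of the fingers, on their centre line; the grasp point (between the pads) lies 19 mm behind it; z points along the fingers, y is the line along which they close (so a half turn about z gives the same grasp; the last joint's range is limited). The gripper opens to 88 mm and grips with 3 to 60 N. Pads are 19 mm wide; open, the fingers measure 130 mm over their backs; the gripper's body (78 mm by 193 mm) begins 47 mm behind the grasp point.
Start: joints at [-57.978, 20.546, 0.682, 0, -70.136, -16.507], TCP at [0.181, -0.65, 0.227] pointing down, gripper open.
Joint ranges: [-176.03, 176.03], [-82.01, 121.73], [-58.28, 71.71], [-173.87, 95.51], [-174.79, -0.11], [-173.66, 173.66]. Speed limits (degrees/s): [136.94, 136.94, 172.46, 180, 180, 180].

INTERFACE

Orientations are given as [roll, pitch, yaw] about the fixed x, y, z axes, in that order (R = Rz(yaw) Ry(pitch) Rx(roll)).
In Python, from plant import ctrl, cams, workorder gives the robot as it stands.
- The arm moves only by the tool play_rows, never from a script. Its argument "motion" is a list of rows, each an object of numbers: "x", "y", "z": the shift along the tool's x, y, z normalised to -1 to 1, where 1 is 0.025 m; "rx", "ry", "rz": the turn, a rotation vector about the tool's x, y, z normalised to -1 to 1, where 1 is 4 degrees. A call has 1 to 20 rows; each row shifts and turns the commanded pose from where the row before left it, along the tool's axes as they then stand; what a row does not reach is not made up. A row lasts 1/8 s, in which the tool goes at most 62.5 mm and 10.7 degrees, less where a joint would pass 70% of its speed; a pose out of reach is approached as far as the arm can. A call with a number of a shift or a turn outside -1 to 1 is refused whole. A call with a gripper value outside its range is refused whole. "fingers" is the opening, from -1 (shut) to 1 (fully open), set as the call begins (left out, the last holds). The fingers move at their own pace and stop on an object; the grip force is fixed at half the most. Time passes only in rows, so rows that do not move let the fingers close. It gives the time, the measured TCP pose, the force, the opening and the grip force at its end, in the units of the state.
- ctrl.get_obs(): the state, without advancing time (a new reading comes with each control period).
- cams.snapshot(name): name is "scene" or "top" or "wrist"; returns the picture (384x512x3 uint8, blue, green, red); there is no depth.
- cams.get_calibration(name): a dict with "vertical_fov" (degrees; the focal length in pixels is half the picture's height over the tangent of half this angle, whatever the lens; pixels are square), "cx", "cy" (the principal point, pixels), "position" and "rotation" of the camera in the world. Camera axes: x right, y up, looking along -z (the intrinsics and any distortion apply to the point x, -y, -z); pixel columns grow to the right and rows downward; lengths in m; the calibration is good to about 2 mm. The wrist camera is an equidistant fisheye: a pixel r from the principal point sees the ray r / f radians off the axis. A picture is of the moment at which its call begins: read the wrist's pose just before it. get_calibration takes no time and is no camera call; for the wrist camera it gives the pose at the moment of the call.
- workorder.close_job(): hands the job in; it is judged then, once.
The state is a dict: "clock": time; "joint_pos": joint angles; "qvel": joint speeds; "tau": joint torques, N m; "tool_pos": TCP position; "orientation": TCP orientation; "force": force on the tool from outside, world axes, zero at the start; "moment": the same for the moment, N m; "opening": finger opening in m; "gripper_force": force on a finger pad.
Only numpy, scipy, OpenCV 4.12 (cv2) and the standard library are available. Lean on these libraries where they do the work, as an engineer would, in place of code of your own. Each camera call takes 0.05 s, during which the arm holds its last target. There are 200 camera calls.

TASK

Lock the modelling turntable for carving: with a fingertip against its red stud, turn the wheel until the slot in its metal rim faces the brass bolt, then push the bolt's red plate gently until the bolt is fully home in the slot. Only push, do not grip anything; do not touch the clay egg riding on the wheel, leave everything else lying on the table where it is, and finish with the hand clear.

Things in the scene. Friction and masses are not known exactly. Their poses are not given: they have to be found in the camera images.
- wheel_base: Fixed dark steel foot of the turntable. Origin on the table under the wheel's axis; z up. The bolt's guide lies on its +y side: a 54 mm wide, 12 mm high foot bar runs out along +y to 185 mm from the axis and carries a grey guide block (46 mm wide, y 110 to 150 mm, top 52 mm above the table). The bolt slides along this y axis, toward the wheel's axis.
- wheel_centre (a point): Centre of the wheel's green top, on its axis, 46 mm above the table. The green top has a radius of 61 mm; round it is the bare metal slotted rim, radius 95 mm, top 42 mm above the table.
- wheel_turn (a joint): Angle of the wheel (rad), counterclockwise from above positive; 0 = slot exactly faces the bolt. It turns freely either way up to 3.1 and stays where it is left (friction about 0.1 N m, some 1.5 N at the stud). It starts between 0.5 and 1.6.
- finger_stud (a point): Centre of the upper end of the red upright stud on the wheel's rim, for turning it with a finger: 16 mm diameter, 42 mm tall (from 42 to 84 mm above the table; a steel collar of 22 mm diameter round its lowest 6 mm), 72 mm from the axis, straight across the axis from the slot.
- slot_mouth (a point): Middle of the mouth of the one slot in the rim, at its upper edge: slot 18 mm wide, 34 mm deep, 95 mm from the axis. The bolt's nose tapers from 12 to 6 mm wide, so it draws itself in when up to about 4 mm off centre.
- lock_bolt (a joint): Travel of the bolt (m): 0 = drawn back, 0.036 = fully home in the slot (a firm stop). The nose meets the rim at about 0.007 and is stopped there unless the slot faces it. Sliding friction about 1.5 N, no spring. It starts between 0 and 0.004.
- bolt_plate (a point): Middle of the upper edge of the outer face of the red upright push plate on the bolt's outer end; 80 mm above the table. The plate is 32 mm wide, 8 mm thick, and reaches from 30 to 80 mm above the table; it is pushed on this outer face, toward the wheel's axis. The bolt drawn back, the face is 201 mm from the axis. At the plate only bare table or the 12 mm high foot bar lies below.
- bolt_nose (a point): Tip of the bolt's brass nose, 36 mm above the table. The bar is 12 mm wide and 10 mm high.
- egg: Loose clay egg, 58 x 63 mm and 78 mm tall, standing on the middle of the wheel's top and turning with it. Origin under its centre, z up.
- wood_tool: Loose small wooden modelling tool, 21 x 130 x 12 mm, lying beside the bolt's guide.
- clay_pellet: Loose small clay ball, 28 x 31 x 23 mm, lying on the other side of the bolt's guide.
- rolling_pin: Loose wooden rolling pin, 34 x 260 x 32 mm, lying at the back of the table.
- needle: Loose green-handled needle tool, 11 x 185 x 10 mm, lying near the chest.
Mind the look-alikes: they are no part of the job. What is shaped like the egg but purple is not meant.

How it is judged:
By the outcome, as a careful person would: the job done as asked, in the order asked, and still so for the second after the job is handed in, with the robot touching nothing.
It also fails if it takes over 58 s, if anything falls off the work surface, if the arm or the gripper's body presses on something with over 40 N, if the wrist force passes 120 N, or if a joint passes its speed limit or range.

## Working session

There is one attempt and no reset: what is moved stays moved. The work goes in short steps, Python scripts to look and compute and a tool call to move; the robot and the scene stay as the last step left them, time stands still between calls to the robot, and variables do not carry over. Pictures are saved under pics/ and viewed, at most 10 in all, crops included, and the job is handed in when it is done.

Besides the shell and the picture viewer there is one more tool, called after ">>>" as name(argument=value, ...), one argument or row to a line, values as JSON. play_rows: Moves the arm, as the interface text tells. Its arguments: {"type":"object","properties":{"motion":{"type":"array"},"fingers":{"type":"number"}},"required":["motion"]}

```bash
mkdir -p pics; ls
python3 - <<'E'
from plant import ctrl,cams
import cv2
print(ctrl.get_obs())
for n in("scene","top"):
    c=cams.get_calibration(n);print(n,c)
    cv2.imwrite(f"pics/{n}0.png",cams.snapshot(n))
a=cv2.imread("pics/scene0.png");b=cv2.imread("pics/top0.png")
cv2.imwrite("pics/b0.png",cv2.resize(b,(800,600),interpolation=cv2.INTER_CUBIC))
cv2.imwrite("pics/a0.png",cv2.resize(a,(800,600),interpolation=cv2.INTER_CUBIC))
E
```

```text
pics
{'clock': 0.0, 'joint_pos': array([-5.79763808e+01,  2.05895856e+01,  6.33875689e-01, -2.03485861e-02,
       -7.01359257e+01, -1.65103174e+01]), 'qvel': array([ 0.04349908, -0.02499955, -0.02254661,  0.02171156,  0.05296321,
       -0.06786953]), 'tau': array([-1.21117257e-03, -5.82717526e+01,  2.93045640e+01,  6.99696332e+00,
        6.82184284e-03, -1.43486518e-04]), 'tool_pos': array([ 0.18041907, -0.64993138,  0.22564362]), 'orientation': array([ 1.79906706e+02, -7.70390226e-03, -1.64493622e+02]), 'force': array([-0.21380043, -0.19234942,  0.50557867]), 'moment': array([-0.00288977,  0.04277321, -0.02653673]), 'gripper_force': 0.0, 'opening': 0.08735575870983876}
scene {'vertical_fov': 42.24241835881388, 'cx': 260.0064523764242, 'cy': 196.52091863833886, 'position': array([-0.16380987,  1.03264097,  0.55920997]), 'rotation': array([  66.99224513,    0.98179193, -146.43090743])}
top {'vertical_fov': 50.18667926413159, 'cx': 253.22615366419237, 'cy': 193.42439147422814, 'position': array([0.37419962, 0.09268293, 0.96775366]), 'rotation': array([  5.88019308,  -0.61201573, -89.38118819])}
```

View pics/b0.png

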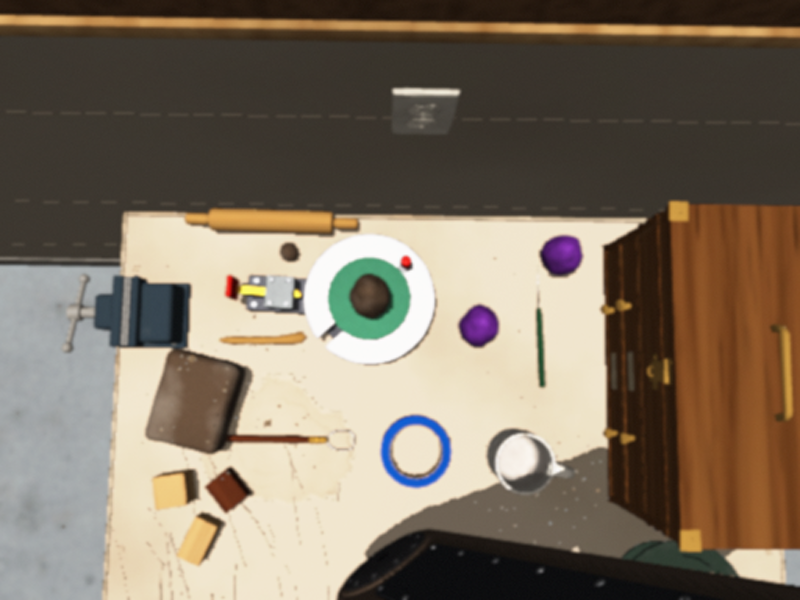

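View pics/a0.png

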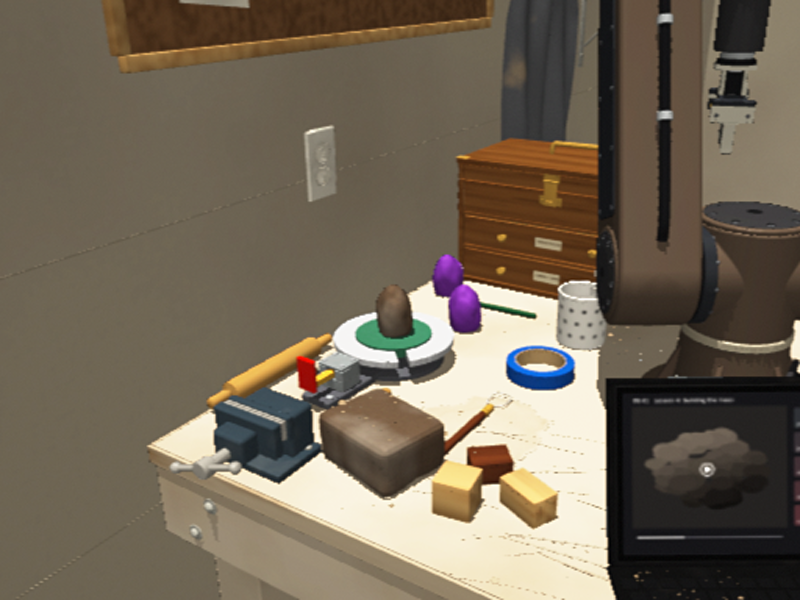

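The top view shows one turntable with centre (370,297), red stud (406,262), slot at lower left (330,333), and the red bolt plate at (231,287), all in 800-px coordinates. The brown egg is on the wheel. The purple eggs at (479,326) and (561,255) are look-alikes and are not part of the job. Next I'll turn these pixels into positions.

```bash
cat > h.py <<'E'
import numpy as np,cv2
from scipy.spatial.transform import Rotation as R
from plant import ctrl,cams
def ray(c,uv,eq=False):
    f=192/np.tan(np.radians(c["vertical_fov"]/2)); d=np.array([(uv[0]-c["cx"])/f,-(uv[1]-c["cy"])/f,-1.])
    if eq:
        r=np.hypot(d[0],d[1]); d=np.array([d[0]/r*np.sin(r),d[1]/r*np.sin(r),-np.cos(r)]) if r>1e-9 else d
    return np.array(c["position"]),R.from_euler('xyz',c["rotation"],degrees=True).as_matrix()@d
def atz(c,uv,z,eq=False):
    p,d=ray(c,uv,eq); return p+d*(z-p[2])/d[2]
def proj(c,P):
    f=192/np.tan(np.radians(c["vertical_fov"]/2))
    q=R.from_euler('xyz',c["rotation"],degrees=True).as_matrix().T@(np.array(P)-c["position"])
    return np.array([c["cx"]-f*q[0]/q[2],c["cy"]+f*q[1]/q[2]])
def blobs(m,amin=8):
    n,l,s,ce=cv2.connectedComponentsWithStats(m.astype(np.uint8))
    return [(s[i,4],s[i,:4].tolist(),ce[i].round(2)) for i in range(1,n) if s[i,4]>=amin]
E
python3 - <<'E'
from h import *
im=cv2.imread("pics/top0.png");c=cams.get_calibration("top")
h=cv2.cvtColor(im,cv2.COLOR_BGR2HSV);H,S,V=cv2.split(h)
red=((H<6)|(H>174))&(S>180)&(V>120)
for b in blobs(red,6):print("red",b,atz(c,b[2],.084)[:2].round(4),atz(c,b[2],.08)[:2].round(4))
g=(H>65)&(H<95)&(S>100)
m=np.zeros_like(H);m[g]=1
for b in blobs(g,100):
    x,y,w,hh=b[1];cs=cv2.findContours(m[y:y+hh,x:x+w].copy(),0,2)[0];k=max(cs,key=cv2.contourArea)
    e=cv2.fitEllipse(cv2.convexHull(k));ce=np.array(e[0])+[x,y];print("green",b,e,atz(c,ce,.046).round(4))
wm=((S<40)&(V>170)).astype(np.uint8)
cs=cv2.findContours(wm[140:240,185:285].copy(),0,2)[0];k=max(cs,key=cv2.contourArea);e=cv2.fitEllipse(cv2.convexHull(k));print("rim",e,atz(c,np.array(e[0])+[185,140],.042).round(4))
ye=(H>20)&(H<35)&(S>200)&(V>150)
for b in blobs(ye,6):print("yel",b,atz(c,b[2],.04).round(4))
s=.64
for n,p in dict(cabtopL=(680,212),cabbaseL=(605,250),cabtopR=(690,540),vise=(150,310),edge=(125,215)).items():
    print(n,[atz(c,np.array(p)*s,z).round(3)[:2].tolist() for z in(0,.2,.3)])
cv2.imwrite("pics/crop1.png",cv2.resize(im[145:240,135:285],(800,507),interpolation=cv2.INTER_CUBIC))
c2=cams.get_calibration("scene")
for n,p in dict(cabtop=(457,157),cabbot=(462,255),boltplate=(307,357)).items():print(n,[atz(c2,np.array(p)*s,z).round(3)[:2].tolist() for z in(0,.08,.2,.25,.3)])
E
```

```text
red (np.int32(21), [258, 165, 4, 6], array([259.43, 167.38])) [0.5226 0.0713] [0.5233 0.0712]
red (np.int32(35), [145, 177, 4, 13], array([146.46, 183.03])) [0.4852 0.3158] [0.4857 0.3168]
green (np.int32(1454), [211, 166, 51, 50], array([235.46, 191.15])) ((24.676443099975586, 24.69346046447754), (50.21377182006836, 51.17020797729492), 48.15007400512695) [0.475  0.1236 0.046 ]
rim ((45.40913009643555, 65.92778015136719), (92.19829559326172, 118.2958984375), 20.244491577148438) [0.4406 0.1351 0.042 ]
cabtopL [[0.62, -0.355], [0.569, -0.263], [0.544, -0.216]]
cabbaseL [[0.559, -0.237], [0.52, -0.169], [0.501, -0.135]]
cabtopR [[0.128, -0.353], [0.179, -0.261], [0.204, -0.215]]
vise [[0.458, 0.454], [0.44, 0.38], [0.432, 0.342]]
edge [[0.603, 0.5], [0.556, 0.416], [0.532, 0.374]]
cabtop [[1.14, -1.224], [0.954, -0.901], [0.674, -0.417], [0.557, -0.215], [0.441, -0.013]]
cabbot [[0.629, -0.365], [0.516, -0.165], [0.345, 0.135], [0.275, 0.26], [0.204, 0.385]]
boltplate [[0.595, 0.195], [0.487, 0.314], [0.324, 0.494], [0.256, 0.569], [0.188, 0.644]]
```

View pics/crop1.png

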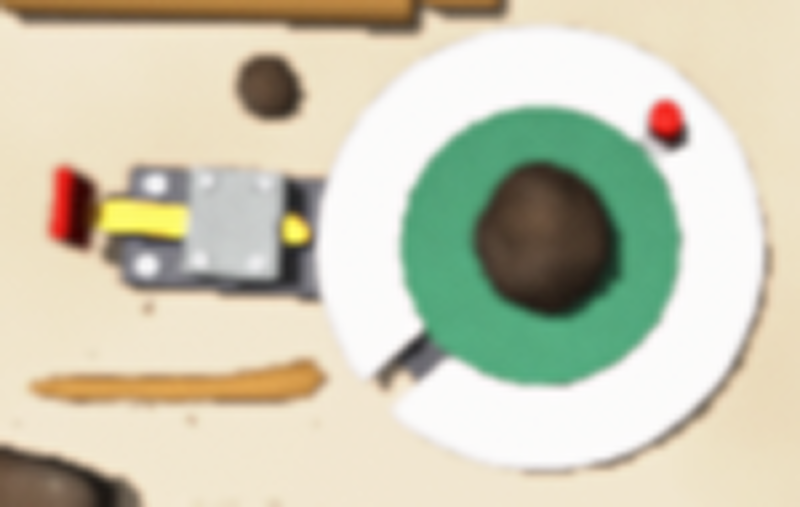

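The crop confirms the picture: stud at (665,120), slot at (405,365), yellow bolt line from (100,213) to (308,232), plate at (62,205).

World positions:
- **Wheel axis:** (0.475, 0.124).
- **Stud:** (0.522, 0.071). That is 71 mm from the axis, against 72 mm expected.
- **Plate:** about 0.197 m from the axis, which also fits.

The wheel therefore stands at about +0.79 rad and has to turn clockwise, so I push the stud along −x from its wall side. First I close the fingers, lift and square the tool.

>>> play_rows(
  motion=[
    {"z":-1},
    {"z":-1},
    {"z":-1},
    {"z":-1},
    {"z":-1,"rz":0.97},
    {"z":-1,"rz":0.97},
    {"z":-1,"rz":0.97},
    {"z":-1,"rz":0.97},
  ],
  fingers=-1,
)

```text
$.motion[0]: bad value
```

Run:
```python
from h import *
c=cams.get_calibration("top");c2=cams.get_calibration("scene")
def tri(a,b):
    (p,d),(q,e)=ray(c,np.array(a)*.64),ray(c2,np.array(b)*.64)
    s=np.linalg.lstsq(np.c_[d,-e],q-p,rcond=None)[0];return ((p+d*s[0]+q+e*s[1])/2).round(3),np.linalg.norm(p+d*s[0]-q-e*s[1]).round(4)
print("vise", tri((189,284),(217,395)), tri((113,277),(217,395)),tri((189,284),(312,435)),tri((188,345),(284,408)))
print("outlet",tri((426,90),(320,128)),tri((393,90),(306,133)))
cr=lambda u,v:(135+u/5.333-.5+.09,145+v/5.333-.5+.09)
print("foot dots",atz(c,cr(155,183),.012),atz(c,cr(145,265),.012))
print("block",[atz(c,cr(*p),.052).round(4)[:2] for p in((195,168),(285,178),(188,272),(278,278))])
print("nose",atz(c,cr(308,232),.036),"yel",atz(c,cr(100,215),.036),"plate",[atz(c,cr(*p),.08)[:2].round(4) for p in((60,168),(53,238))])
print("slot",atz(c,cr(391,389),.042), "egg",atz(c,cr(543,235),.1))
ctr=np.array([.475,.1236])
print("rim test",[atz(c,cr(*p),.042)[:2].round(4) for p in((545,25),(545,470),(318,245),(768,245))])
```

```text
vise (array([0.519, 0.408, 0.048]), np.float64(0.0712)) (array([0.495, 0.472, 0.094]), np.float64(0.0005)) (array([0.471, 0.378, 0.002]), np.float64(0.0629)) (array([0.424, 0.395, 0.055]), np.float64(0.0526))
outlet (array([0.657, 0.057, 0.338]), np.float64(0.0026)) (array([0.657, 0.091, 0.336]), np.float64(0.0024))
foot dots [0.50449253 0.29409575 0.012     ] [0.46818768 0.29726704 0.012     ]
block [array([0.5056, 0.269 ]), array([0.5018, 0.231 ]), array([0.4615, 0.2706]), array([0.4594, 0.2328])]
nose [0.48085583 0.22296134 0.036     ] yel [0.48711114 0.31207573 0.036     ] plate [array([0.5009, 0.3187]), array([0.4721, 0.3205])]
slot [0.41381943 0.18536797 0.042     ] egg [0.47345241 0.12029985 0.1       ]
rim test [array([0.571 , 0.1226]), array([0.3805, 0.1198]), array([0.4747, 0.2177]), array([0.4769, 0.0262])]
```

All the bolt-line estimates agree at 3.1° from +y, and the wall is at x≈0.657. The motion call was refused, so I'll give all six numbers in each row.

>>> play_rows(
  motion=[
    {"x":0,"y":0,"z":-1,"rx":0,"ry":0,"rz":0},
    {"x":0,"y":0,"z":-1,"rx":0,"ry":0,"rz":0},
    {"x":0,"y":0,"z":-1,"rx":0,"ry":0,"rz":0},
    {"x":0,"y":0,"z":-1,"rx":0,"ry":0,"rz":0},
    {"x":0,"y":0,"z":-1,"rx":0,"ry":0,"rz":0.97},
    {"x":0,"y":0,"z":-1,"rx":0,"ry":0,"rz":0.97},
    {"x":0,"y":0,"z":-1,"rx":0,"ry":0,"rz":0.97},
    {"x":0,"y":0,"z":-1,"rx":0,"ry":0,"rz":0.97},
  ],
  fingers=-1,
)

```text
clock: 1.1
tool_pos: [0.1805, -0.6502, 0.4269]
orientation: [180.0, -0.0, 179.9]
force: [0.7, 0.1, -0.4]
opening: 0.0133
gripper_force: 0.0
```

>>> play_rows(
  motion=[
    {"x":-0.51,"y":0.98,"z":0,"rx":0,"ry":0,"rz":0},
    {"x":-0.51,"y":0.98,"z":0,"rx":0,"ry":0,"rz":0},
    {"x":-0.51,"y":0.98,"z":0,"rx":0,"ry":0,"rz":0},
    {"x":-0.51,"y":0.98,"z":0,"rx":0,"ry":0,"rz":0},
    {"x":-0.51,"y":0.98,"z":0,"rx":0,"ry":0,"rz":0},
    {"x":-0.51,"y":0.98,"z":0,"rx":0,"ry":0,"rz":0},
    {"x":-0.51,"y":0.98,"z":0,"rx":0,"ry":0,"rz":0},
    {"x":-0.51,"y":0.98,"z":0,"rx":0,"ry":0,"rz":0},
    {"x":-0.51,"y":0.98,"z":0,"rx":0,"ry":0,"rz":0},
    {"x":-0.51,"y":0.98,"z":0,"rx":0,"ry":0,"rz":0},
    {"x":-0.51,"y":0.98,"z":0,"rx":0,"ry":0,"rz":0},
    {"x":-0.51,"y":0.98,"z":0,"rx":0,"ry":0,"rz":0},
    {"x":-0.51,"y":0.98,"z":0,"rx":0,"ry":0,"rz":0},
    {"x":-0.51,"y":0.98,"z":0,"rx":0,"ry":0,"rz":0},
    {"x":-0.51,"y":0.98,"z":0,"rx":0,"ry":0,"rz":0},
    {"x":-0.51,"y":0.98,"z":0,"rx":0,"ry":0,"rz":0},
    {"x":-0.51,"y":0.98,"z":0,"rx":0,"ry":0,"rz":0},
    {"x":-0.51,"y":0.98,"z":0,"rx":0,"ry":0,"rz":0},
    {"x":-0.51,"y":0.98,"z":0,"rx":0,"ry":0,"rz":0},
    {"x":-0.51,"y":0.98,"z":0,"rx":0,"ry":0,"rz":0},
  ],
)

```text
clock: 3.6
tool_pos: [0.4357, -0.1595, 0.4263]
orientation: [180.0, -0.0, 180.0]
force: [0.1, 0.3, 0.7]
opening: 0.0006
gripper_force: 0.0
```

>>> play_rows(
  motion=[
    {"x":-0.52,"y":0.976,"z":0,"rx":0,"ry":0,"rz":0},
    {"x":-0.52,"y":0.976,"z":0,"rx":0,"ry":0,"rz":0},
    {"x":-0.52,"y":0.976,"z":0,"rx":0,"ry":0,"rz":0},
    {"x":-0.52,"y":0.976,"z":0,"rx":0,"ry":0,"rz":0},
    {"x":-0.52,"y":0.976,"z":0,"rx":0,"ry":0,"rz":0},
    {"x":-0.52,"y":0.976,"z":0,"rx":0,"ry":0,"rz":0},
    {"x":-0.52,"y":0.976,"z":0,"rx":0,"ry":0,"rz":0},
    {"x":-0.52,"y":0.976,"z":0,"rx":0,"ry":0,"rz":0},
    {"x":-0.52,"y":0.976,"z":0,"rx":0,"ry":0,"rz":0},
    {"x":0,"y":0,"z":1,"rx":0,"ry":0,"rz":0},
    {"x":0,"y":0,"z":1,"rx":0,"ry":0,"rz":0},
    {"x":0,"y":0,"z":1,"rx":0,"ry":0,"rz":0},
    {"x":0,"y":0,"z":1,"rx":0,"ry":0,"rz":0},
    {"x":0,"y":0,"z":1,"rx":0,"ry":0,"rz":0},
    {"x":0,"y":0,"z":1,"rx":0,"ry":0,"rz":0},
    {"x":0,"y":0,"z":1,"rx":0,"ry":0,"rz":0},
    {"x":0,"y":0,"z":1,"rx":0,"ry":0,"rz":0},
    {"x":0,"y":0,"z":1,"rx":0,"ry":0,"rz":0},
  ],
)

```text
clock: 5.85
tool_pos: [0.5531, 0.06, 0.2006]
orientation: [-180.0, -0.0, 180.0]
force: [0.3, -0.5, -0.1]
opening: 0.0003
gripper_force: 0.0
```

Run:
```python
from h import *
w=cams.get_calibration("wrist");print(w);print(ctrl.get_obs()["tool_pos"])
a=cams.snapshot("wrist");b=cams.snapshot("scene")
cv2.imwrite("pics/w1.png",np.hstack([cv2.resize(a,(400,300)),cv2.resize(b[150:300,130:330],(400,300),interpolation=cv2.INTER_CUBIC)]))
```

```text
{'vertical_fov': 65.70646984690485, 'cx': 257.0631306226162, 'cy': 197.945482201257, 'position': array([0.48756595, 0.05882015, 0.35903221]), 'rotation': array([-1.42299619e+01, -1.25908039e-02,  9.00198131e+01])}
[0.55307557 0.0599517  0.20064074]
```

View pics/w1.png

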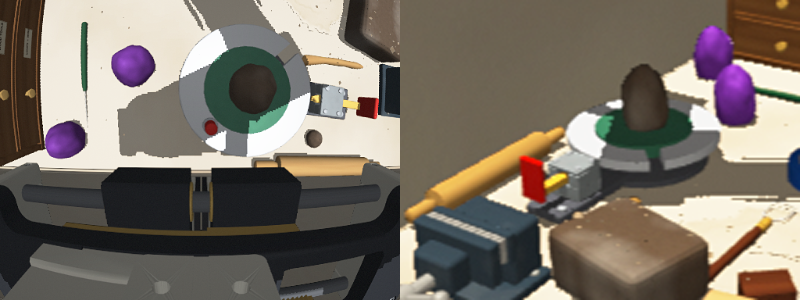

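The wrist view shows the stud at about (210,127) in the 400-px half, clear in front of the fingertips, with the slot and plate also visible. I'll refine all of them with it.

```bash
cat >> h.py <<'E'
def wrist():
    c=cams.get_calibration("wrist");im=cams.snapshot("wrist");H,S,V=cv2.split(cv2.cvtColor(im,cv2.COLOR_BGR2HSV))
    red=((H<6)|(H>174))&(S>160)&(V>60);g=(H>65)&(H<95)&(S>100)
    for b in blobs(red,12):print("red",b[0],b[1],b[2],"z.084",atz(c,b[2],.084,1)[:2].round(4),"z.08",atz(c,b[2],.08,1)[:2].round(4))
    for b in blobs(g,400):
        k=np.argwhere(g)[:,::-1];hu=cv2.convexHull(k.astype(np.float32))[:,0]
        P=np.array([atz(c,p,.046,1)[:2] for p in hu],np.float32);print("green",cv2.minEnclosingCircle(P),cv2.fitEllipse(P))
    return im,c
E
python3 - <<'E'
from h import *
im,c=wrist()
E
```

```text
red 606 [458, 126, 28, 28] [472.53 139.08] z.084 [0.4872 0.2971] z.08 [0.4872 0.3006]
red 234 [263, 157, 16, 19] [270.38 165.92] z.084 [0.524  0.0705] z.08 [0.5245 0.0707]
green ((0.7253060936927795, 0.07990555465221405), 0.40943047404289246) ((0.6595045924186707, 0.06936734169721603), (0.5298510789871216, 0.8986976146697998), 161.028076171875)
green ((0.7253060936927795, 0.07990555465221405), 0.40943047404289246) ((0.6595045924186707, 0.06936734169721603), (0.5298510789871216, 0.8986976146697998), 161.028076171875)
```

>>> play_rows(
  motion=[
    {"x":0,"y":0,"z":1,"rx":0,"ry":0,"rz":0},
    {"x":0,"y":0,"z":1,"rx":0,"ry":0,"rz":0},
    {"x":0,"y":0,"z":1,"rx":0,"ry":0,"rz":0},
    {"x":0,"y":0,"z":1,"rx":0,"ry":0,"rz":0},
    {"x":0,"y":0,"z":1,"rx":0,"ry":0,"rz":0},
    {"x":0,"y":0,"z":0.2,"rx":0,"ry":0,"rz":0},
    {"x":0,"y":0,"z":0,"rx":0,"ry":0,"rz":0},
  ],
)

```text
clock: 6.88
tool_pos: [0.5534, 0.0596, 0.0725]
orientation: [180.0, 0.1, -180.0]
force: [0.6, -0.7, 1.2]
opening: 0.0006
gripper_force: 0.0
```

>>> play_rows(
  motion=[
    {"x":0.16,"y":-0.03,"z":0,"rx":0,"ry":0,"rz":0},
    {"x":0.16,"y":-0.03,"z":0,"rx":0,"ry":0,"rz":0},
    {"x":0.16,"y":-0.03,"z":0,"rx":0,"ry":0,"rz":0},
    {"x":0.16,"y":-0.03,"z":0,"rx":0,"ry":0,"rz":0},
    {"x":0.16,"y":-0.03,"z":0,"rx":0,"ry":0,"rz":0},
    {"x":0.16,"y":-0.03,"z":0,"rx":0,"ry":0,"rz":0},
    {"x":0.16,"y":-0.03,"z":0,"rx":0,"ry":0,"rz":0},
    {"x":0.16,"y":-0.03,"z":0,"rx":0,"ry":0,"rz":0},
  ],
)

```text
clock: 7.88
tool_pos: [0.5205, 0.0532, 0.0719]
orientation: [180.0, 0.0, 180.0]
force: [2.3, -1.8, 0.3]
opening: 0.0004
gripper_force: 1.2
```

Run:
```python
from h import *
o=ctrl.get_obs();print(o["tool_pos"],o["force"])
im,c=wrist()
```

```text
[0.5204753  0.05318901 0.07185059] [ 2.33992451 -1.78410398  0.28239254]
red 868 [250, 188, 29, 42] [263.01 207.72] z.084 [0.4972 0.0552] z.08 [0.4983 0.0552]
green ((0.5264061689376831, 0.08491366356611252), 0.24759541451931) ((0.5279703736305237, 0.08718578517436981), (0.2373165637254715, 0.49172696471214294), 137.2696075439453)
green ((0.5264061689376831, 0.08491366356611252), 0.24759541451931) ((0.5279703736305237, 0.08718578517436981), (0.2373165637254715, 0.49172696471214294), 137.2696075439453)
```

>>> play_rows(
  motion=[
    {"x":0.16,"y":-0.02,"z":0,"rx":0,"ry":0,"rz":0},
    {"x":0.16,"y":-0.02,"z":0,"rx":0,"ry":0,"rz":0},
    {"x":0.16,"y":-0.02,"z":0,"rx":0,"ry":0,"rz":0},
    {"x":0.16,"y":-0.02,"z":0,"rx":0,"ry":0,"rz":0},
    {"x":0.16,"y":-0.02,"z":0,"rx":0,"ry":0,"rz":0},
    {"x":0.1,"y":0,"z":0,"rx":0,"ry":0,"rz":0},
    {"x":0,"y":0,"z":0,"rx":0,"ry":0,"rz":0},
  ],
)

```text
clock: 8.8
tool_pos: [0.4976, 0.0506, 0.0715]
orientation: [-180.0, -0.0, 180.0]
force: [0.6, -1.4, 0.2]
opening: 0.0003
gripper_force: 0.1
```

Run:
```python
from h import *
o=ctrl.get_obs();print(o["tool_pos"],o["force"])
im,c=wrist()
cv2.imwrite("pics/w2.png",cv2.resize(im[:300,150:],(790,655))[:600])
t=cams.snapshot("top");cv2.imwrite("pics/t2.png",t)
```

```text
[0.49761292 0.05062251 0.07148226] [ 0.62840816 -1.42918379  0.17593373]
red 910 [246, 188, 29, 42] [259.71 208.91] z.084 [0.4749 0.0509] z.08 [0.4761 0.051 ]
green ((0.5260825157165527, 0.08013054728507996), 0.24588267505168915) ((0.5071585178375244, 0.0945570170879364), (0.196059450507164, 0.5044889450073242), 145.2246856689453)
green ((0.5260825157165527, 0.08013054728507996), 0.24588267505168915) ((0.5071585178375244, 0.0945570170879364), (0.196059450507164, 0.5044889450073242), 145.2246856689453)
```

View pics/w2.png

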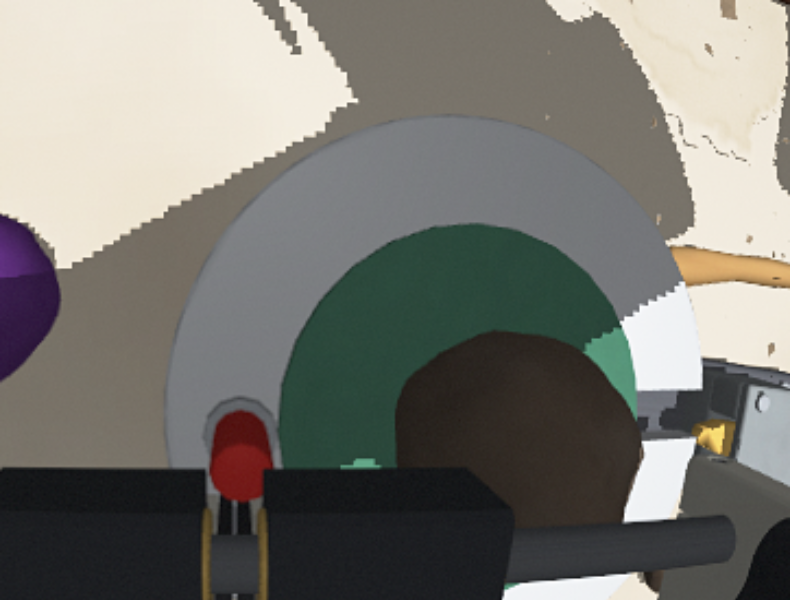

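The slot mouth corners are at about (703,390) and (693,437), and the bolt nose is at (718,437), so the slot is nearly facing the bolt. Stud top is at (241,472). I'll convert these to angles.

Run:
```python
from h import *
c=cams.get_calibration("wrist");k=790/362
f=lambda u,v,z:atz(c,(150+(u+.5)/k-.5,(v+.5)/k-.5),z,1)[:2]
C=np.array([.4755,.1225])
P=dict(slU=f(703,390,.042),slL=f(693,437,.042),slinU=f(637,392,.042),slinL=f(637,438,.042),nose=f(697,436,.038),stud=f(241,472,.084))
for n,p in P.items():d=p-C;print(n,p.round(4),np.hypot(*d).round(4),np.degrees(np.arctan2(d[1],d[0])).round(2))
# rim circle
R_=np.array([f(*p,.042) for p in((165,400),(170,330),(250,200),(350,138),(460,115),(560,143),(640,215),(685,283),(702,350))])
A=np.c_[2*R_,np.ones(9)];s=np.linalg.lstsq(A,(R_**2).sum(1),rcond=None)[0];print("rim",s[:2],np.sqrt(s[2]+s[0]**2+s[1]**2))
G=np.array([f(*p,.046) for p in((280,400),(310,320),(370,255),(460,223),(540,240),(600,295),(628,350))])
A=np.c_[2*G,np.ones(7)];s=np.linalg.lstsq(A,(G**2).sum(1),rcond=None)[0];print("green",s[:2],np.sqrt(s[2]+s[0]**2+s[1]**2))
```

```text
slU [0.4641 0.2173] 0.0955 96.85
slL [0.4815 0.2155] 0.0932 86.32
slinU [0.4657 0.1859] 0.0641 98.82
slinL [0.4818 0.1885] 0.0663 84.58
nose [0.4821 0.2211] 0.0988 86.14
stud [0.4788 0.0512] 0.0714 -87.34
rim [0.47789997 0.12280973] 0.09522980679222019
green [0.47571047 0.122473  ] 0.059800348269835234
```

>>> play_rows(
  motion=[
    {"x":0.09,"y":0,"z":0,"rx":0,"ry":0,"rz":0},
    {"x":0.09,"y":0,"z":0,"rx":0,"ry":0,"rz":0},
    {"x":0.08,"y":0,"z":0,"rx":0,"ry":0,"rz":0},
    {"x":0,"y":0,"z":0,"rx":0,"ry":0,"rz":0},
  ],
)

```text
clock: 9.4
tool_pos: [0.4913, 0.0506, 0.0716]
orientation: [-180.0, -0.0, 180.0]
force: [0.6, -0.4, -0.6]
opening: 0.0007
gripper_force: 0.2
```

Run:
```python
from h import *
o=ctrl.get_obs();print(o["tool_pos"],o["force"]);c=cams.get_calibration("wrist");print(c["position"],c["rotation"])
im,c=wrist()
cv2.imwrite("pics/w3.png",cv2.resize(im[100:250,420:][:, :92] if 0 else im[120:240,392:512],(600,600),interpolation=cv2.INTER_CUBIC))
```

```text
[0.49130238 0.05064073 0.07156067] [ 0.56710425 -0.43393204 -0.64925483]
[0.42583188 0.0495367  0.22996627] [-1.42198707e+01 -1.44300067e-02  9.00165744e+01]
red 904 [246, 189, 29, 41] [259.58 209.1 ] z.084 [0.4687 0.0509] z.08 [0.4699 0.0509]
green ((0.4875869154930115, 0.0800471231341362), 0.22350041568279266) ((0.5054131150245667, 0.07735251635313034), (0.21827219426631927, 0.4524112939834595), 141.76495361328125)
green ((0.4875869154930115, 0.0800471231341362), 0.22350041568279266) ((0.5054131150245667, 0.07735251635313034), (0.21827219426631927, 0.4524112939834595), 141.76495361328125)
```

View pics/w3.png

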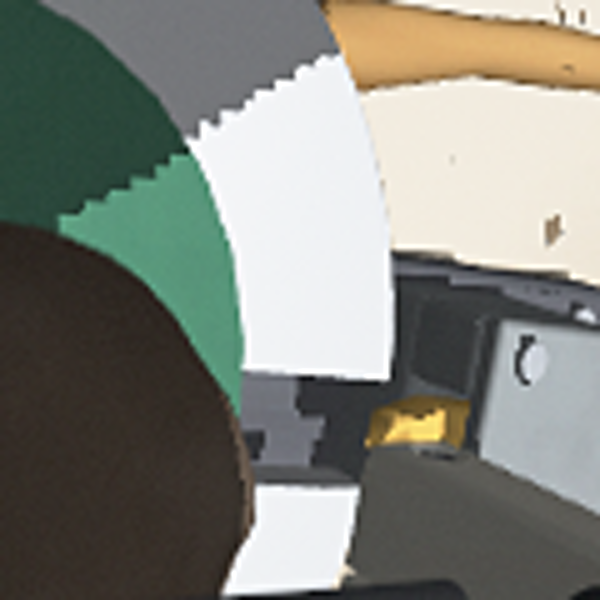

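The slot mouth corners are now at (390,380) and (357,487), and the nose tip is at about (369,430), near the middle of the slot. Computing the residual.

Run:
```python
from h import *
c=cams.get_calibration("wrist")
f=lambda u,v,z:atz(c,(392+(u+.5)/5-.5,120+(v+.5)/5-.5),z,1)[:2]
C=np.array([.476,.1225])
for n,p in dict(slU=f(390,380,.042),slL=f(357,487,.042),inU=f(245,371,.042),inL=f(255,484,.042),noseL=f(367,446,.041),noseU=f(377,408,.041),baseU=f(462,400,.041),baseL=f(468,447,.041),plU=f(490,320,.052)).items():d=p-C;print(n,p.round(4),np.hypot(*d).round(4),np.degrees(np.arctan2(d[1],d[0])).round(2))
im=cv2.imread("pics/t2.png");H,S,V=cv2.split(cv2.cvtColor(im,cv2.COLOR_BGR2HSV))
# bolt end positions in the wrist view: red plate not visible; use the first survey for direction
```

```text
slU [0.4715 0.2175] 0.0951 92.69
slL [0.4891 0.214 ] 0.0924 81.83
inU [0.4703 0.1867] 0.0645 95.11
inL [0.4881 0.192 ] 0.0706 80.15
noseL [0.4826 0.2155] 0.0933 85.92
noseU [0.4764 0.2164] 0.0939 89.77
baseU [0.4751 0.2365] 0.114 90.45
baseL [0.4832 0.24  ] 0.1177 86.49
plU [0.4595 0.2294] 0.1082 98.79
```

The slot centre is at 87.3° and the nose sits within 1 mm of it, so the wheel is aligned. I back off the stud, lift, and go to the outer side of the plate.

>>> play_rows(
  motion=[
    {"x":-0.8,"y":0,"z":0,"rx":0,"ry":0,"rz":0},
    {"x":0,"y":0,"z":-1,"rx":0,"ry":0,"rz":0},
    {"x":0,"y":0,"z":-1,"rx":0,"ry":0,"rz":0},
    {"x":0,"y":0,"z":-1,"rx":0,"ry":0,"rz":0},
    {"x":0,"y":0,"z":-1,"rx":0,"ry":0,"rz":0},
    {"x":0,"y":0,"z":-1,"rx":0,"ry":0,"rz":0},
    {"x":0,"y":0,"z":-1,"rx":0,"ry":0,"rz":0},
    {"x":0.075,"y":0.926,"z":0,"rx":0,"ry":0,"rz":0},
    {"x":0.075,"y":0.926,"z":0,"rx":0,"ry":0,"rz":0},
    {"x":0.075,"y":0.926,"z":0,"rx":0,"ry":0,"rz":0},
    {"x":0.075,"y":0.926,"z":0,"rx":0,"ry":0,"rz":0},
    {"x":0.075,"y":0.926,"z":0,"rx":0,"ry":0,"rz":0},
    {"x":0.075,"y":0.926,"z":0,"rx":0,"ry":0,"rz":0},
    {"x":0.075,"y":0.926,"z":0,"rx":0,"ry":0,"rz":0},
    {"x":0.075,"y":0.926,"z":0,"rx":0,"ry":0,"rz":0},
    {"x":0.075,"y":0.926,"z":0,"rx":0,"ry":0,"rz":0},
    {"x":0.075,"y":0.926,"z":0,"rx":0,"ry":0,"rz":0},
    {"x":0.075,"y":0.926,"z":0,"rx":0,"ry":0,"rz":0},
    {"x":0.075,"y":0.926,"z":0,"rx":0,"ry":0,"rz":0},
    {"x":0.075,"y":0.926,"z":0,"rx":0,"ry":0,"rz":0},
  ],
)

```text
clock: 11.95
tool_pos: [0.4871, 0.3532, 0.2215]
orientation: [-180.0, -0.0, 180.0]
force: [0.4, 0.6, -0.8]
opening: 0.0005
gripper_force: 0.0
```

>>> play_rows(
  motion=[
    {"x":0,"y":0,"z":0,"rx":0,"ry":0,"rz":-1},
    {"x":0,"y":0,"z":0,"rx":0,"ry":0,"rz":-1},
    {"x":0,"y":0,"z":0,"rx":0,"ry":0,"rz":-1},
    {"x":0,"y":0,"z":0,"rx":0,"ry":0,"rz":-1},
    {"x":0,"y":0,"z":0,"rx":0,"ry":0,"rz":-1},
    {"x":0,"y":0,"z":0,"rx":0,"ry":0,"rz":-1},
    {"x":0,"y":0,"z":0,"rx":0,"ry":0,"rz":-1},
    {"x":0,"y":0,"z":0,"rx":0,"ry":0,"rz":-1},
    {"x":0,"y":0,"z":0,"rx":0,"ry":0,"rz":-1},
    {"x":0,"y":0,"z":0,"rx":0,"ry":0,"rz":-1},
    {"x":0,"y":0,"z":0,"rx":0,"ry":0,"rz":-1},
    {"x":0,"y":0,"z":0,"rx":0,"ry":0,"rz":-1},
    {"x":0,"y":0,"z":0,"rx":0,"ry":0,"rz":-1},
    {"x":0,"y":0,"z":0,"rx":0,"ry":0,"rz":-1},
    {"x":0,"y":0,"z":0,"rx":0,"ry":0,"rz":-1},
    {"x":0,"y":0,"z":0,"rx":0,"ry":0,"rz":-1},
    {"x":0,"y":0,"z":0,"rx":0,"ry":0,"rz":-1},
    {"x":0,"y":0,"z":0,"rx":0,"ry":0,"rz":-1},
    {"x":0,"y":0,"z":0,"rx":0,"ry":0,"rz":-1},
    {"x":0,"y":0,"z":0,"rx":0,"ry":0,"rz":-1},
  ],
)

```text
clock: 14.45
tool_pos: [0.4872, 0.3524, 0.2215]
orientation: [180.0, -0.0, -99.9]
force: [0.8, 0.1, 0.2]
opening: 0.0002
gripper_force: 0.0
```

>>> play_rows(
  motion=[
    {"x":0,"y":0,"z":0,"rx":0,"ry":0,"rz":-0.85},
    {"x":0,"y":0,"z":0,"rx":0,"ry":0,"rz":-0.85},
    {"x":0,"y":0,"z":0,"rx":0,"ry":0,"rz":0},
  ],
)

```text
clock: 14.82
tool_pos: [0.4872, 0.3523, 0.2215]
orientation: [180.0, -0.0, -93.2]
force: [-0.9, 0.3, -0.2]
opening: 0.0001
gripper_force: 0.0
```

Run:
```python
from h import *
o=ctrl.get_obs();print(o["tool_pos"],o["orientation"],o["clock"])
im,c=wrist()
cv2.imwrite("pics/w4.png",im)
```

```text
[0.4871967  0.35231174 0.22149025] [ 1.79995203e+02 -2.99800671e-03 -9.32202789e+01] 14.825
red 299 [240, 150, 31, 11] [255.01 155.01] z.084 [0.4875 0.3163] z.08 [0.4876 0.3167]
green ((0.5139622688293457, 0.55698162317276), 0.4292408525943756) ((0.5239166021347046, 0.5869050025939941), (0.8455818891525269, 0.9176444411277771), 169.34088134765625)
```

View pics/w4.png

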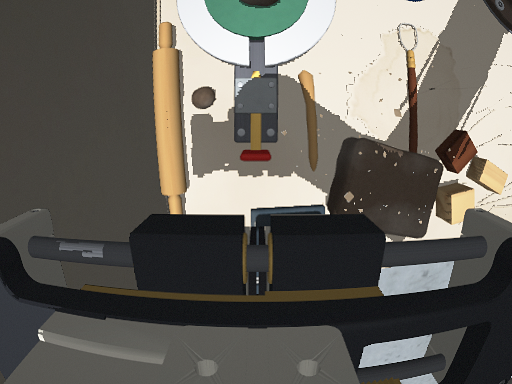

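The slot (257,52), bolt (257,75) and plate (255,155) are all in line. The vise edge is at (290,207), behind the fingers. Shift 5 mm toward the plate, descend, then push slowly.

>>> play_rows(
  motion=[
    {"x":0.2,"y":0,"z":0.46,"rx":0,"ry":0,"rz":0},
    {"x":0,"y":0,"z":1,"rx":0,"ry":0,"rz":0},
    {"x":0,"y":0,"z":1,"rx":0,"ry":0,"rz":0},
    {"x":0,"y":0,"z":1,"rx":0,"ry":0,"rz":0},
    {"x":0,"y":0,"z":1,"rx":0,"ry":0,"rz":0},
    {"x":0,"y":0,"z":1,"rx":0,"ry":0,"rz":0},
    {"x":0,"y":0,"z":1,"rx":0,"ry":0,"rz":0},
    {"x":0,"y":0,"z":0,"rx":0,"ry":0,"rz":0},
  ],
)

```text
clock: 15.88
tool_pos: [0.4857, 0.345, 0.0577]
orientation: [179.8, -0.2, -93.3]
force: [-0.2, 0.6, 0.4]
opening: 0.0003
gripper_force: 0.0
```

>>> play_rows(
  motion=[
    {"x":0.1,"y":0,"z":0,"rx":0,"ry":0,"rz":0},
    {"x":0.1,"y":0,"z":0,"rx":0,"ry":0,"rz":0},
    {"x":0.1,"y":0,"z":0,"rx":0,"ry":0,"rz":0},
    {"x":0.1,"y":0,"z":0,"rx":0,"ry":0,"rz":0},
    {"x":0.1,"y":0,"z":0,"rx":0,"ry":0,"rz":0},
    {"x":0.1,"y":0,"z":0,"rx":0,"ry":0,"rz":0},
    {"x":0.1,"y":0,"z":0,"rx":0,"ry":0,"rz":0},
    {"x":0.1,"y":0,"z":0,"rx":0,"ry":0,"rz":0},
  ],
)

```text
clock: 16.88
tool_pos: [0.486, 0.3268, 0.0602]
orientation: [-180.0, 0.0, -93.2]
force: [-0.2, 1.9, 0.5]
opening: 0.0005
gripper_force: 0.8
```

>>> play_rows(
  motion=[
    {"x":0.1,"y":0,"z":0,"rx":0,"ry":0,"rz":0},
    {"x":0.1,"y":0,"z":0,"rx":0,"ry":0,"rz":0},
    {"x":0.1,"y":0,"z":0,"rx":0,"ry":0,"rz":0},
    {"x":0.1,"y":0,"z":0,"rx":0,"ry":0,"rz":0},
  ],
)

```text
clock: 17.38
tool_pos: [0.4854, 0.3166, 0.0601]
orientation: [-180.0, 0.0, -93.2]
force: [1.3, 0.9, 0.9]
opening: 0.0003
gripper_force: 0.8
```

>>> play_rows(
  motion=[
    {"x":0.08,"y":0,"z":0,"rx":0,"ry":0,"rz":0},
    {"x":0.08,"y":0,"z":0,"rx":0,"ry":0,"rz":0},
    {"x":0.08,"y":0,"z":0,"rx":0,"ry":0,"rz":0},
    {"x":0.08,"y":0,"z":0,"rx":0,"ry":0,"rz":0},
  ],
)

```text
clock: 17.88
tool_pos: [0.4849, 0.3086, 0.0601]
orientation: [-180.0, 0.0, -93.2]
force: [1.4, 1.6, 0.9]
opening: 0.0005
gripper_force: 0.8
```

>>> play_rows(
  motion=[
    {"x":0.06,"y":0,"z":0,"rx":0,"ry":0,"rz":0},
    {"x":0.06,"y":0,"z":0,"rx":0,"ry":0,"rz":0},
    {"x":0.06,"y":0,"z":0,"rx":0,"ry":0,"rz":0},
    {"x":0.06,"y":0,"z":0,"rx":0,"ry":0,"rz":0},
  ],
)

```text
clock: 18.38
tool_pos: [0.4845, 0.3026, 0.0601]
orientation: [180.0, 0.0, -93.2]
force: [0.5, 1.5, 0.9]
opening: 0.0
gripper_force: 0.8
```

>>> play_rows(
  motion=[
    {"x":0.04,"y":0,"z":0,"rx":0,"ry":0,"rz":0},
    {"x":0.04,"y":0,"z":0,"rx":0,"ry":0,"rz":0},
  ],
)

```text
clock: 18.62
tool_pos: [0.4844, 0.3006, 0.06]
orientation: [180.0, -0.0, -93.2]
force: [1.3, 2.2, 1.0]
opening: 0.0005
gripper_force: 0.8
```

>>> play_rows(
  motion=[
    {"x":0.03,"y":0,"z":0,"rx":0,"ry":0,"rz":0},
    {"x":0.03,"y":0,"z":0,"rx":0,"ry":0,"rz":0},
  ],
)

```text
clock: 18.88
tool_pos: [0.4844, 0.3002, 0.0601]
orientation: [-180.0, 0.1, -93.2]
force: [-1.4, 7.9, -0.8]
opening: 0.0004
gripper_force: 3.5
```

The force jumped to 7.9 N and the motion stalled at y≈0.300, about where the home stop should be. One small extra press to confirm, then I retract and look.

>>> play_rows(
  motion=[
    {"x":0.02,"y":0,"z":0,"rx":0,"ry":0,"rz":0},
    {"x":0,"y":0,"z":0,"rx":0,"ry":0,"rz":0},
  ],
)

```text
clock: 19.12
tool_pos: [0.4844, 0.3002, 0.0601]
orientation: [-180.0, 0.1, -93.2]
force: [-1.5, 6.6, -1.3]
opening: 0.0004
gripper_force: 3.5
```

>>> play_rows(
  motion=[
    {"x":-0.4,"y":0,"z":0,"rx":0,"ry":0,"rz":0},
    {"x":-0.8,"y":0,"z":0,"rx":0,"ry":0,"rz":0},
    {"x":0,"y":0,"z":-1,"rx":0,"ry":0,"rz":0},
    {"x":0,"y":0,"z":-1,"rx":0,"ry":0,"rz":0},
    {"x":0,"y":0,"z":-1,"rx":0,"ry":0,"rz":0},
    {"x":0,"y":0,"z":-1,"rx":0,"ry":0,"rz":0},
    {"x":0,"y":0,"z":-1,"rx":0,"ry":0,"rz":0},
    {"x":0,"y":0,"z":-1,"rx":0,"ry":0,"rz":0},
    {"x":0,"y":0,"z":0,"rx":0,"ry":0,"rz":0},
  ],
)

```text
clock: 20.25
tool_pos: [0.4867, 0.3301, 0.2122]
orientation: [-179.9, 0.1, -93.2]
force: [-0.5, 0.5, -0.7]
opening: 0.0007
gripper_force: 0.0
```

Run:
```python
from h import *
o=ctrl.get_obs();print(o["tool_pos"],o["force"],o["clock"])
im,c=wrist()
cv2.imwrite("pics/w5.png",cv2.resize(im[0:200,140:400],(780,600),interpolation=cv2.INTER_CUBIC))
```

```text
[0.48674201 0.33012318 0.21215442] [-0.52760108  0.5121161  -0.7106515 ] 20.25
red 284 [241, 139, 32, 10] [256.19 143.83] z.084 [0.4856 0.2827] z.08 [0.4856 0.283 ]
green ((0.3061105012893677, 0.41053199768066406), 0.37422582507133484) ((0.31285446882247925, 0.43171364068984985), (0.24944673478603363, 0.7886067032814026), 29.608835220336914)
```

View pics/w5.png

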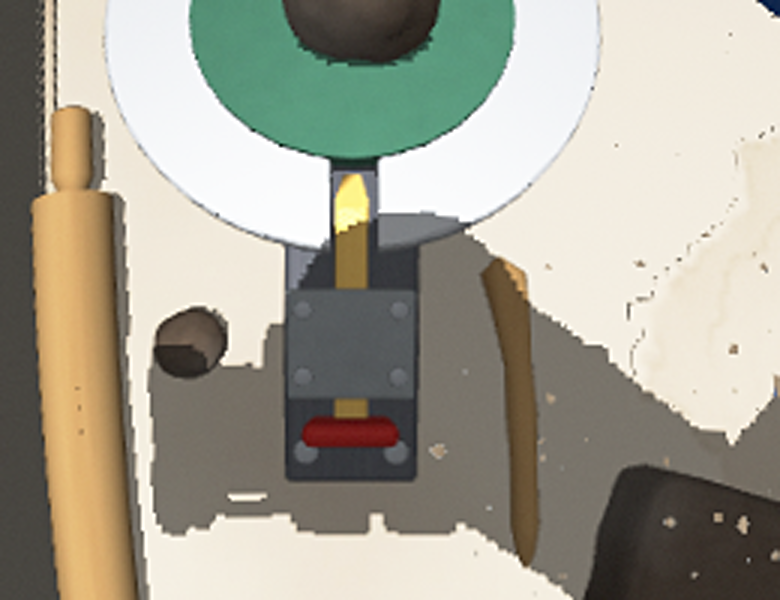

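The picture shows the nose about 28 mm deep in the slot at (352,180), and the guide, plate, tool and pellet are undisturbed. The plate face is 0.1645 m from the axis, which puts the bolt at about 0.036, fully home. The egg is still in place and the hand is clear. Handing in.

```bash
python3 -c "
from plant import workorder
print(workorder.close_job())"
```

```text
the job is handed in; nothing more can be done
None
```

The job is handed in: the wheel is turned so its slot faces the bolt, the bolt is pushed fully home (about 36 mm of travel, against a firm stop), the egg was not touched, and the hand is clear.

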